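Press the test coupler onto the slanted charging nipple and hold it

TASK

For the leak test of the breathing-air valve block, lift the yellow test coupler off the free-spinning turntable, press it squarely, mouth first, onto the slanted brass nipple until the green locking sleeve snaps all the way down, and keep hold of it there. The sleeve's spring pushes the coupler off again, so the job finishes with the robot still holding the coupler pressed home. Do not knock over or knock off the other parts on the turntable, and leave the canister, the tin and the torch where they are.

Things in the scene. Friction and masses are not known exactly. Their poses are not given: they have to be found in the camera images.
- coupler_mid (a point): Loose test coupler, about 200 g, mouth down on the turntable: yellow barrel 40 mm wide, 41 mm long, under a coaxial steel grip neck 28 mm wide, 41 mm long with dark bands. This point: on the axis half-way up, 41 mm above the mouth, at the shoulder between barrel and neck. z axis: coupler axis, from mouth to neck top. Open bore below: 18 mm wide (24 mm in the first 3 mm), 36 mm deep.
- coupler_mouth (a point): Centre of the coupler's open mouth (lower end of the barrel), 41 mm below coupler_mid along its axis.
- nipple_tip (a point): Tip of the fixed brass nipple on the valve block. z axis: nipple axis, outward, leaning 0.5 rad (29 deg) from vertical. 15 mm wide, tapering to 8 mm in the last 9 mm; stands 34 mm out of an aluminium boss 48 mm wide. The block (base 140 x 120 mm, 57 mm high) has a small dial gauge on one side and a black knob on the other, both lower than 57 mm.
- sleeve_top (a point): Centre of the upper face of the green locking sleeve, a ring 32 mm across round the foot of the nipple; its upper face is 22 mm below nipple_tip along the axis when up and 31 mm when fully down. The coupler's mouth rim presses on this face.
- sleeve (a joint): How far the green sleeve is pushed in along the nipple axis: 0 = up (rest), 0.009 m = fully down at its stop, 3 mm proud of the boss. Its spring pushes back with about 4 N at first and most, about 12 N, near 3 to 4 mm; past that it snaps and the push falls to about 6 N at the stop. It never latches: let go, it comes up and pushes the coupler off.
- turntable_base: The turntable; origin at the centre of its underside, on the table. A fixed foot carries a grey disc 260 mm across with a black mat, its top 34 mm above the table; the disc spins almost freely about the vertical, so things on it move aside when pushed. Coupler, plug and adapter stand about 86 mm from the axis, a third of a turn apart, in any order.
- plug_mid (a point): Middle of the blue plastic blanking plug on the turntable, 48 mm across at its foot, 24 mm across its stem, 44 mm tall, loose; must stay standing.
- adapter_mid (a point): Middle of the brass adapter with a black cap on the turntable, 38 mm across, 57 mm tall, loose; must stay standing.
- canister_mid (a point): Middle of a loose grey filter canister with a red band, 76 mm across, 84 mm tall, standing on the table between and beyond turntable and block; leave it.
- tin_mid (a point): Middle of a loose flat tin with a blue lid, 72 mm across, 26 mm tall, on the table near the robot; leave it.
- torch_mid (a point): Middle of a loose black and orange torch, 145 mm long (along its y), 34 mm thick, lying at the robot's left side of the table; leave it.
There are look-alikes about, which are no part of the job. What is shaped like the part that bears coupler_mid but orange or purple is not meant. Of the things that look like the part that bears nipple_tip, the smaller one is meant.

How it is judged:
By the outcome, as a careful person would: the job done as asked, in the order asked, and still so for the second after the job is handed in, while the arm keeps its last pose, push and grip.
It also fails if it takes over 45 s, if anything falls off the work surface, if the arm or the gripper's body presses on something with over 40 N, if the wrist force passes 120 N, or if a joint passes its speed limit or range.

ROBOT

A 7-joint arm with a two-finger parallel gripper is mounted at the origin on the work surface. World frame = base frame: x ahead of the robot, y to its left, z up, the work surface at z = 0. Lengths are in mm, angles in rad, forces in N, time in s.
With the tool pointing down it reaches from about 425 to 925 mm from the base axis. Payload 6.8 kg.
Tool frame: the origin (TCP) lies on the front face of the gripper's body, between the roots of the fingers; the fingertips stand 73 mm ahead of it and the grasp point (between the pads) lies 54 mm ahead of it (env.tip_reach is the distance from the TCP to the fingertips, in mm); z points along the fingers, y is the direction in which the jaws open and shut (so a half turn about z gives the same grasp; the last joint's range is limited). The gripper opens to 85 mm and grips with 20 to 120 N. Pads are 22 mm wide; open, the fingers measure 114 mm over their backs; the gripper's body (76 mm by 85 mm) begins 54 mm behind the grasp point. The pads swing forward as they close: fully open they stand 13 mm farther back than shut.
Start: joints at [-1.305, 0.477, 0.022, 1.555, -0.011, 1.109, -0.083], TCP at [246.478, 628.406, 303.908] pointing down, gripper open.
Joint ranges: [-2.96, 2.96], [-0.34, 2.1], [-1.41, 1.46], [0.24, 2.44], [-1.37, 4.51], [0.17, 1.92], [-2.96, 2.96]. Speed limits (rad/s): [2.39, 2.39, 3.14, 3.14, 3.14, 3.14, 3.14].

INTERFACE

Orientations are given as a unit quaternion [w, x, y, z].
In Python, from station import sensors, optics, env gives the robot as it stands.
- The arm moves only by the tool move_arm, never from a script. Its argument "motion" is a list of rows, each an object with "xyz": the shift along the tool's x, y, z in m, a list of three; "roll": the turn about the tool's z in rad; "claw": the finger opening in m, from 0 to 0.0854. A call has 1 to 12 rows; each row is the pose to reach, as a shift and turn from the pose commanded when the call began, along the tool's axes at that moment; what a row does not reach only later rows make up. A row lasts 1/8 s, in which the tool goes at most 62.5 mm and 10.7 degrees, less where a joint would pass 70% of its speed; a pose out of reach is approached as far as the arm can. A call with a gripper value outside its range is refused whole. The fingers move at their own pace and stop on an object; the grip force is fixed at half the most. Time passes only in rows, so rows that repeat a pose let the fingers close. It gives the time, the measured TCP pose, the force and the opening at its end, in the units of the state.
- sensors.get_state(): the state, without advancing time (a new reading comes with each control period).
- optics.grab_frame(name): name is "side" or "top" or "wrist"; returns a dict with "pixels" (420x560x3 uint8, blue, green, red), "fx", "fy", "cx", "cy" (pixels), "world_from_camera" (4x4, takes a point from camera to world coordinates). Camera axes: x right, y up, looking along -z (the intrinsics and any distortion apply to the point x, -y, -z); pixel columns grow to the right and rows downward; lengths in mm; the calibration is good to about 2 mm. A picture is of the moment at which its call begins. There is no depth.
- env.hand_in(): hands the job in, once; it reports no verdict.
The state is a dict: "t": time; "joint_pos": joint angles; "dq": joint speeds; "tau": joint torques, N m; "position": TCP position; "tool_rot": TCP orientation; "wrist_force": force on the tool from outside, world axes, zero at the start; "ft_torque": the same for the moment, N m; "width": finger opening in mm.
Only numpy, scipy, OpenCV 4.12 (cv2) and the standard library are available. Lean on these libraries where they do the work, as an engineer would, in place of code of your own. Each camera call takes 0.05 s, during which the arm holds its last target.

## Working session

There is one attempt and no reset: what is moved stays moved. The work goes in short steps, Python scripts to look and compute and a tool call to move; the robot and the scene stay as the last step left them, time stands still between calls to the robot, and variables do not carry over. Pictures are saved under pics/ and viewed, and the job is handed in when it is done.

Besides the shell and the picture viewer there is one more tool, called after "Request:" as a command line: name --argument value ..., lists and objects as JSON in quotes. move_arm: Moves the arm, as the interface text tells. Its arguments: {"type":"object","properties":{"motion":{"type":"array"}},"required":["motion"]}

```bash
ls; mkdir -p pics; cat > h.py <<'E'
from station import sensors, optics, env
import numpy as np, cv2
def grab(n,save=None):
    f=optics.grab_frame(n)
    if save: cv2.imwrite('pics/'+save+'.png',f['pixels'])
    return f
E
python3 - <<'E'
from h import *
print(sensors.get_state())
for n in ['side','top','wrist']:
    f=grab(n,n+'0'); print(n,{k:v for k,v in f.items() if k!='pixels'})
E
```

```text
pics
{'t': 0.0, 'joint_pos': array([-1.30509125,  0.47777162,  0.0223179 ,  1.55648683, -0.01154218,
        1.10931124, -0.08305259]), 'dq': array([-0.00129083,  0.00056327, -0.00062192, -0.00183174,  0.00038164,
       -0.00113796, -0.00194637]), 'tau': array([-1.18390803e-03, -5.96438134e+01,  1.60713807e+00, -2.81204385e+01,
        1.23427444e-02,  9.01942461e-03, -3.35915547e-05]), 'position': array([246.29309257, 627.94503007, 302.92932804]), 'tool_rot': array([-1.27674028e-04,  1.85782182e-01,  9.82590517e-01, -9.16224238e-04]), 'wrist_force': array([ 0.27255239, -0.26701273, -0.67499528]), 'ft_torque': array([0.02073751, 0.02892384, 0.03737932]), 'width': 85.41487640465574}
side {'fx': 455.6328997629241, 'fy': 455.6328997629241, 'cx': 277.9206753258276, 'cy': 211.26635212121192, 'world_from_camera': array([[ 9.50878238e-01,  1.90201330e-01, -2.44241747e-01,
         2.59629111e+02],
       [-3.09506059e-01,  5.68707993e-01, -7.62087408e-01,
        -7.61402969e+02],
       [-6.04780491e-03,  8.00246633e-01,  5.99640518e-01,
         7.36349719e+02],
       [ 0.00000000e+00, 
[... 298 characters left out ...]
 8.73351422e-03, -6.62218762e-04,
         6.58550961e+01],
       [ 5.76961162e-04,  1.41126457e-01,  9.89991409e-01,
         1.08779530e+03],
       [ 0.00000000e+00,  0.00000000e+00,  0.00000000e+00,
         1.00000000e+00]])}
wrist {'fx': 305.796782740879, 'fy': 305.796782740879, 'cx': 274.72537501683246, 'cy': 209.2128546054631, 'world_from_camera': array([[ 3.65170705e-01, -8.91955144e-01, -2.66582778e-01,
         1.77648676e+02],
       [ 9.30939850e-01,  3.49520340e-01,  1.05766381e-01,
         6.55416940e+02],
       [-1.16276421e-03, -2.86795315e-01,  9.57991177e-01,
         3.72620825e+02],
       [ 0.00000000e+00,  0.00000000e+00,  0.00000000e+00,
         1.00000000e+00]])}
```

View pics/side0.png

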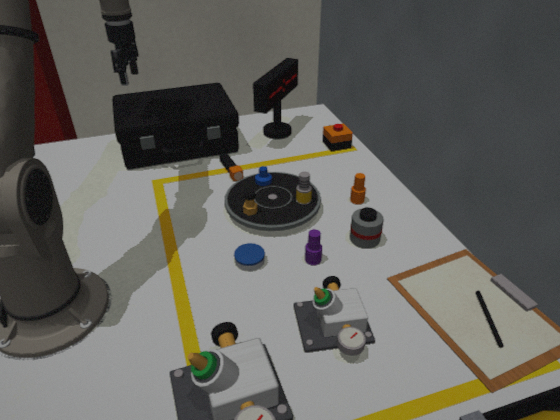

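View pics/top0.png

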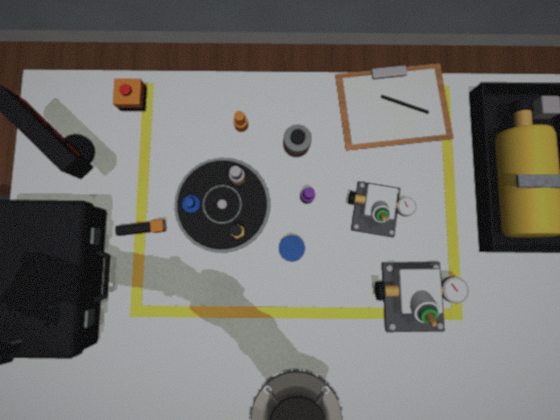

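View pics/wrist0.png

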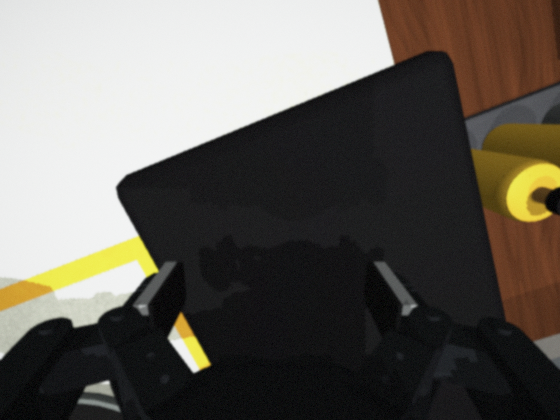

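Side: yellow coupler is at about (304,190), and the small block's nipple is at (320,293). Top: coupler at (236,174), nipple at (381,213). The wrist view shows only the black case. Next I'll zoom in.

```bash
python3 - <<'E'
import cv2,numpy as np
s=cv2.imread('pics/side0.png');t=cv2.imread('pics/top0.png')
def c(im,x,y,w,h,k): return cv2.resize(im[y:y+h,x:x+w],None,fx=k,fy=k,interpolation=cv2.INTER_CUBIC)
a=c(s,280,260,100,75,4);b=c(s,220,160,100,75,4)
d=c(t,345,175,100,75,4);e=c(t,170,150,100,75,4)
cv2.imwrite('pics/z.png',np.vstack([np.hstack([a,b]),np.hstack([d,e])]))
E
```

```text
(no output)
```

View pics/z.png

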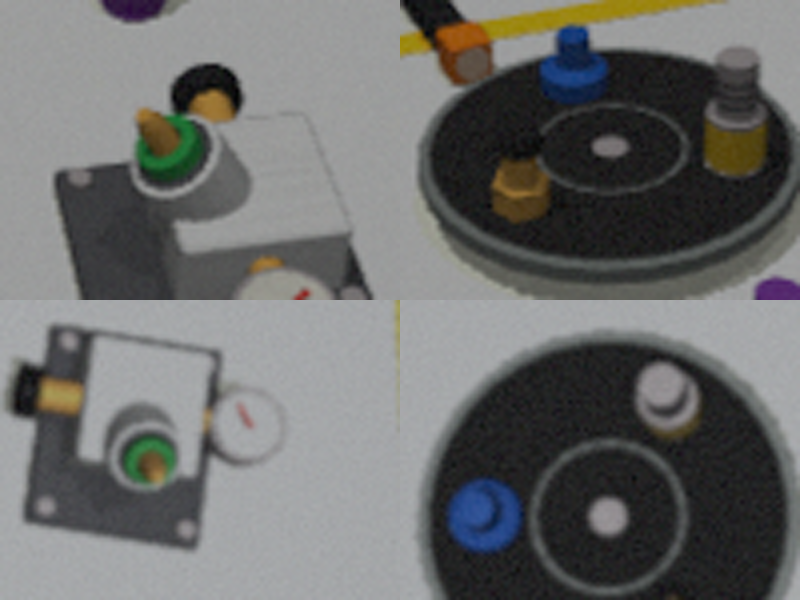

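```bash
cat >> h.py <<'E'
def ray(f,u,v):
    d=np.array([(u-f['cx'])/f['fx'],-(v-f['cy'])/f['fy'],-1.]);T=f['world_from_camera']
    d=T[:3,:3]@d; return T[:3,3],d/np.linalg.norm(d)
def plane(f,u,v,z):
    o,d=ray(f,u,v); return o+d*(z-o[2])/d[2]
def tri(rs):
    A=sum(np.eye(3)-np.outer(d,d) for o,d in rs);b=sum((np.eye(3)-np.outer(d,d))@o for o,d in rs)
    p=np.linalg.solve(A,b); return p,[np.linalg.norm(np.cross(p-o,d)) for o,d in rs]
def proj(f,p):
    T=f['world_from_camera'];q=T[:3,:3].T@(np.array(p)-T[:3,3]); return f['cx']+f['fx']*q[0]/-q[2], f['cy']-f['fy']*q[1]/-q[2]
def rot(q):
    from scipy.spatial.transform import Rotation as R
    return R.from_quat([q[1],q[2],q[3],q[0]]).as_matrix()
E
python3 - <<'E'
from h import *
np.set_printoptions(precision=1,suppress=True)
s=grab('side');t=grab('top')
T=lambda x,y:(345+x/4,175+(y-300)/4); S=lambda x,y:(280+x/4,260+y/4)
tip=tri([ray(t,*T(152,475)),ray(s,*S(145,115))]);sl=tri([ray(t,*T(149,459)),ray(s,*S(168,150))])
print('tip',tip,'sl',sl); print('dir',(tip[0]-sl[0])/np.linalg.norm(tip[0]-sl[0]),np.linalg.norm(tip[0]-sl[0]))
# green blob centroids
for n,f,r in(('t',t,(345,175,100,75)),('s',s,(280,260,100,75))):
    x,y,w,h=r;im=f['pixels'][y:y+h,x:x+w];hsv=cv2.cvtColor(im,cv2.COLOR_BGR2HSV)
    m=cv2.inRange(hsv,(45,90,30),(85,255,255));c=cv2.findContours(m,0,2)[0];c=max(c,key=cv2.contourArea)
    print(n,cv2.minEnclosingCircle(c),cv2.fitEllipse(cv2.convexHull(c)),(x,y))
b=[plane(t,*T(*p),12)for p in((68,340),(45,505),(187,528))];print('bolts',b)
print('gauge',plane(t,*T(250,426),40),'knob',plane(t,*T(22,388),40))
print('neck',tri([ray(t,170+662/4-100+0,150+(382-300)/4)if 0 else ray(t,170+(662-400)/4,150+(382-300)/4),ray(s,220+(738-400)/4,160+55/4)]))
print('ttc',plane(t,170+(608-400)/4,150+(516-300)/4,34),plane(s,220+(610-400)/4,160+147/4,34))
E
```

```text
tip (array([ 508.5, -212.1,  104. ]), [np.float64(1.7580689927964472), np.float64(1.7580689927964501)]) sl (array([ 520.4, -216.8,   81. ]), [np.float64(1.0072861940622548), np.float64(1.0072861940621367)])
dir [-0.4  0.2  0.9] 26.33719547540453
t ((36.7400016784668, 39.439998626708984), 6.285095691680908) ((36.83249282836914, 39.2349853515625), (10.327446937561035, 12.766178131103516), 74.46630096435547) (345, 175)
s ((41.5, 36.0), 8.732224464416504) ((42.04560470581055, 36.439056396484375), (15.022812843322754, 17.310909271240234), 38.54978561401367) (280, 260)
bolts [array([ 609.4, -182.2,   12. ]), array([ 494.7, -163.8,   12. ]), array([ 479.8, -260.3,   12. ])]
gauge [ 546.7 -296.4   40. ] knob [ 571.1 -144.1   40. ]
neck (array([625.7, 159.4, 114.5]), [np.float64(1.044241731549818), np.float64(1.0442417315496784)])
ttc [549.9 201.8  34. ] [552.  197.6  34. ]
```

```bash
cat >> h.py <<'E'
def delta(target,yaw=None):
    s=sensors.get_state();R=rot(s['tool_rot']);d=(np.array(target)-s['position'])
    print('pos',s['position'].round(1),'tool shift m',(R.T@d/1000).round(4),'jaw az',np.degrees(np.arctan2(R[1,1],R[0,1])).round(2),'tilt',R[:,2].round(4),'F',s['wrist_force'].round(1),'w',round(s['width'],1),'t',s['t'])
    if yaw is not None: print('roll',round(-np.radians((yaw-np.degrees(np.arctan2(R[1,1],R[0,1]))+90)%180-90),4))
E
python3 -c "
from h import *
delta([626,159,240],81); print(env.tip_reach)"
```

```text
pos [246.4 628.2 303.4] tool shift m [-0.5247 -0.2981  0.0637] jaw az 68.58 tilt [-3.e-04 -8.e-04 -1.e+00] F [-0.1  0.2 -0.4] w 85.8 t 0.25
roll -0.2167
72.6
```

Request:
move_arm --motion '[{"xyz": [-0.03, -0.017, 0], "roll": 0, "claw": 0.0854}, {"xyz": [-0.08, -0.046, 0], "roll": 0, "claw": 0.08}, {"xyz": [-0.13, -0.075, 0], "roll": -0.03, "claw": 0.07}, {"xyz": [-0.18, -0.103, 0], "roll": -0.06, "claw": 0.065}, {"xyz": [-0.23, -0.131, 0], "roll": -0.1, "claw": 0.065}, {"xyz": [-0.28, -0.16, 0], "roll": -0.14, "claw": 0.065}, {"xyz": [-0.33, -0.188, 0], "roll": -0.18, "claw": 0.065}, {"xyz": [-0.38, -0.216, 0.01], "roll": -0.217, "claw": 0.065}, {"xyz": [-0.43, -0.244, 0.02], "roll": -0.217, "claw": 0.065}, {"xyz": [-0.48, -0.273, 0.04], "roll": -0.217, "claw": 0.065}, {"xyz": [-0.515, -0.292, 0.055], "roll": -0.217, "claw": 0.065}, {"xyz": [-0.525, -0.298, 0.064], "roll": -0.217, "claw": 0.065}]'

```text
t: 1.75
position: [627.7, 155.7, 238.9]
tool_rot: [-0.0, 0.081, 0.997, -0.001]
wrist_force: [0.1, 0.9, -0.0]
width: 64.7
```

```bash
python3 -c "
from h import *
delta([626,159,155],81)
f=grab('wrist','w1'); print(f['world_from_camera'].round(3)); print(proj(f,[626,159,116]))
f=grab('top','t1')"
```

```text
pos [627.7 155.7 238.9] tool shift m [0.0022 0.0031 0.0839] jaw az 80.75 tilt [-3.0e-04 -1.8e-03 -1.0e+00] F [ 0.1  0.9 -0. ] w 64.7 t 1.75
roll -0.0044
[[ 1.61000e-01 -9.46000e-01 -2.83000e-01  5.54863e+02]
 [ 9.87000e-01  1.54000e-01  4.70000e-02  1.68176e+02]
 [-1.00000e-03 -2.87000e-01  9.58000e-01  3.08498e+02]
 [ 0.00000e+00  0.00000e+00  0.00000e+00  1.00000e+00]]
(np.float64(278.6477946234664), np.float64(229.3272703339053))
```

View pics/w1.png

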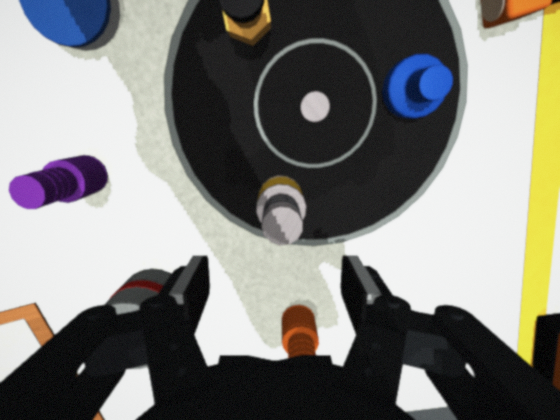

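The wrist view shows the neck top at about (284,226), the blue plug at (420,85) and the adapter at (246,15). The canister is at lower left.

```bash
python3 -c "
from h import *
f=grab('wrist');im=f['pixels'][195:255,250:320];cv2.imwrite('pics/c1.png',cv2.resize(im,None,fx=8,fy=8,interpolation=2))
print(plane(f,284,226,116))
"
```

```text
[622.58533864 165.29279623 116.        ]
```

View pics/c1.png

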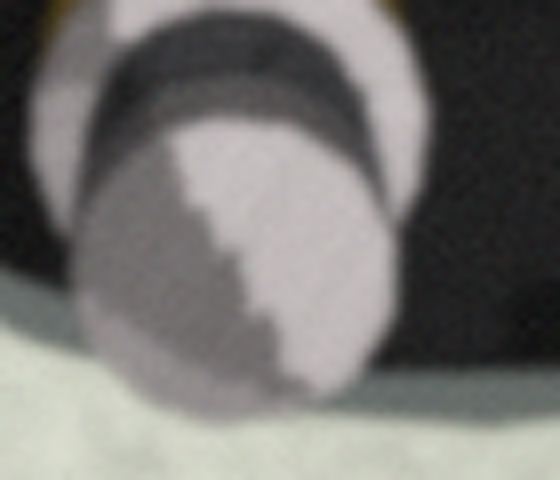

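```bash
python3 -c "
from h import *
f=grab('wrist')
p=plane(f,279.4,228.1,116);print(p)
delta([p[0],p[1],156],81)
"
```

```text
[623.49949489 163.9924185  116.        ]
pos [625.7 161.  240. ] tool shift m [0.0026 0.0026 0.084 ] jaw az 81.12 tilt [-7.e-04  1.e-03 -1.e+00] F [-1.   0.3  0.3] w 64.8 t 1.95
roll 0.002
```

```bash
python3 -c "
from h import *
f=grab('wrist');delta([626,159,156],81);im=f['pixels'][195:255,250:320];cv2.imwrite('pics/c2.png',cv2.resize(im,None,fx=8,fy=8,interpolation=2))
np.save('T.npy',f['world_from_camera'])
for u,v in((279.4,228.1),(270,220),(280,220),(280,230)): print(plane(f,u,v,116))
"
```

```text
pos [625.7 161.4 240.4] tool shift m [-0.0007 -0.0024  0.0844] jaw az 81.16 tilt [-0.      0.0014 -1.    ] F [-0.3  0.1  0.6] w 64.7 t 2.0
roll 0.0028
[623.65149455 165.18205707 116.        ]
[616.9914029  159.84356728 116.        ]
[618.02668682 166.44185934 116.        ]
[625.06151908 165.37725664 116.        ]
```

View pics/c2.png

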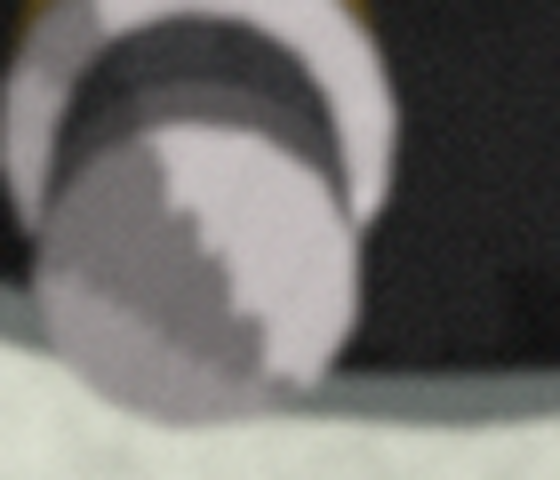

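Request:
move_arm --motion '[{"xyz": [0, 0, 0.02], "roll": 0, "claw": 0.065}, {"xyz": [0, 0, 0.045], "roll": 0, "claw": 0.065}, {"xyz": [0, 0, 0.065], "roll": 0, "claw": 0.065}, {"xyz": [0, 0, 0.08], "roll": 0, "claw": 0.065}, {"xyz": [0, 0, 0.084], "roll": 0, "claw": 0.06}, {"xyz": [0, 0, 0.084], "roll": 0, "claw": 0.055}]'

```text
t: 2.75
position: [626.6, 159.3, 156.0]
tool_rot: [0.0, 0.078, 0.997, 0.0]
wrist_force: [-0.1, -0.1, 0.4]
width: 54.7
```

```bash
python3 -c "
from h import *
delta([625,161,156],81)
f=grab('wrist','w2');f=grab('side','s2');delta([625,161,156],81)
im=f['pixels'][130:230,220:353];cv2.imwrite('pics/s2c.png',cv2.resize(im,None,fx=6,fy=6,interpolation=2))"
```

```text
pos [626.6 159.3 156. ] tool shift m [ 0.0018  0.0014 -0.    ] jaw az 81.01 tilt [ 2.e-04  0.e+00 -1.e+00] F [-0.1 -0.1  0.4] w 54.7 t 2.75
roll 0.0002
pos [627.  159.4 156.7] tool shift m [0.0022 0.0013 0.0007] jaw az 81.01 tilt [ 1.4e-03  5.0e-04 -1.0e+00] F [ 0.5  0.4 -0.4] w 54.7 t 2.85
roll 0.0001
```

View pics/w2.png

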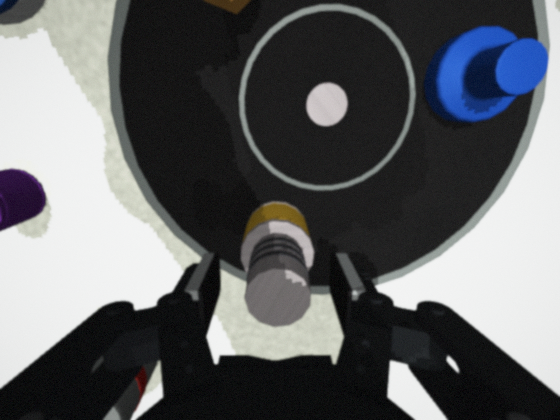

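View pics/s2c.png

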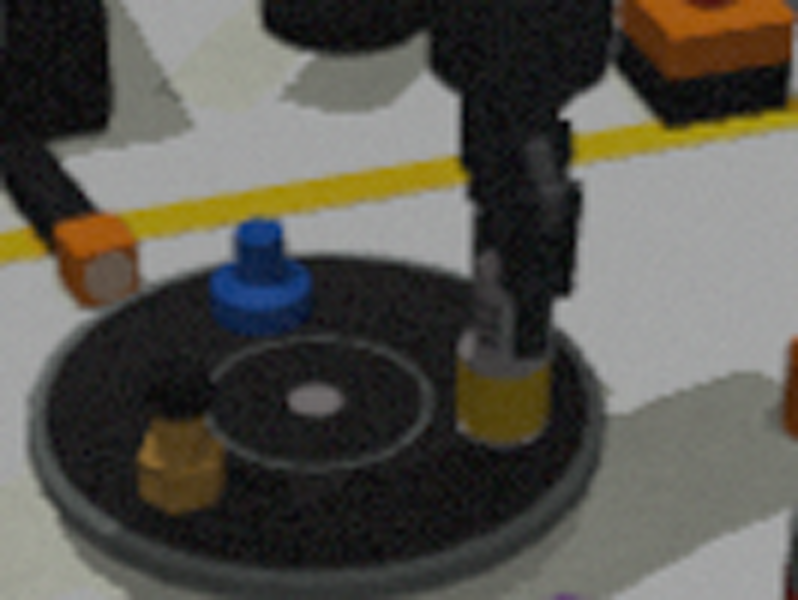

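The jaws straddle the neck: the pads sit at (210,275) and (345,275) and the neck at (277,270). The tool is about 3 mm too far in +x, so I'll correct that and close.

Request:
move_arm --motion '[{"xyz": [0.003, 0.0, 0], "roll": 0, "claw": 0.05}, {"xyz": [0.003, 0.0, 0], "roll": 0, "claw": 0.035}, {"xyz": [0.003, 0.0, 0], "roll": 0, "claw": 0.028}, {"xyz": [0.003, 0.0, 0], "roll": 0, "claw": 0.02}, {"xyz": [0.003, 0.0, 0], "roll": 0, "claw": 0.02}, {"xyz": [0.003, 0.0, 0], "roll": 0, "claw": 0.02}]'

```text
t: 3.6
position: [623.6, 159.9, 156.3]
tool_rot: [0.0, 0.078, 0.997, 0.0]
wrist_force: [-1.6, -0.0, 5.0]
width: 26.4
```

Request:
move_arm --motion '[{"xyz": [0, 0, -0.01], "roll": 0, "claw": 0.02}, {"xyz": [0, 0, -0.03], "roll": 0, "claw": 0.02}, {"xyz": [0, 0, -0.06], "roll": 0, "claw": 0.02}, {"xyz": [0, 0, -0.09], "roll": 0, "claw": 0.02}, {"xyz": [0, 0, -0.11], "roll": 0, "claw": 0.02}, {"xyz": [0, 0, -0.12], "roll": 0, "claw": 0.02}]'

```text
t: 4.35
position: [623.9, 159.7, 278.2]
tool_rot: [0.001, 0.078, 0.997, 0.001]
wrist_force: [0.9, 0.3, -1.9]
width: 26.7
```

```bash
python3 -c "
from h import *
f=grab('wrist','w3');f=grab('side','s3');delta([508-50,-212+8,280],81)
im=f['pixels'][80:230,220:420];cv2.imwrite('pics/s3c.png',cv2.resize(im,None,fx=4,fy=4,interpolation=2))"
```

```text
pos [623.9 159.8 277.4] tool shift m [ 0.107  -0.3852 -0.0032] jaw az 81.01 tilt [ 2.2e-03  8.0e-04 -1.0e+00] F [-0.6  0.1 -3.3] w 26.5 t 4.45
roll 0.0001
```

View pics/s3c.png

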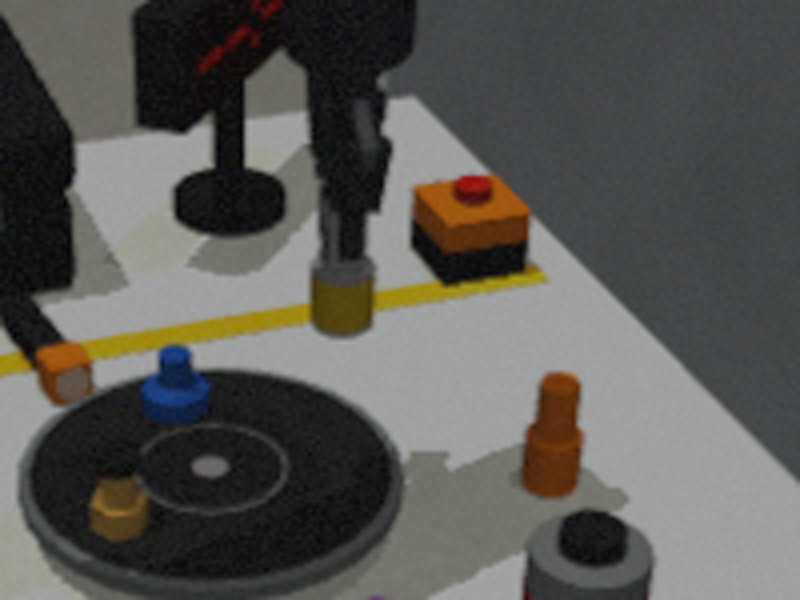

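View pics/w3.png

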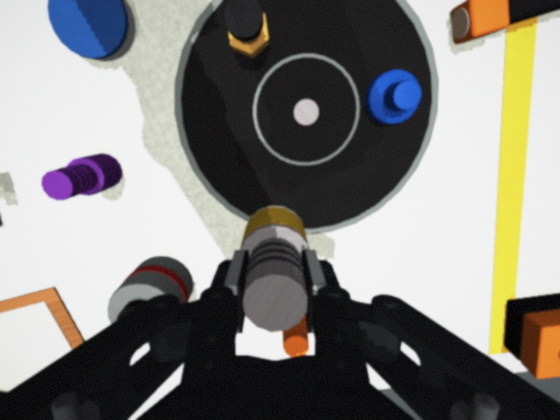

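Coupler is held and hangs vertically. The plug and adapter are still standing. Now move to a viewing pose beside the nipple.

```bash
python3 -c "
from h import *
delta([590,-218,270],81)"
```

```text
pos [623.9 159.8 277.4] tool shift m [-0.0256 -0.3784  0.007 ] jaw az 81.01 tilt [ 2.2e-03  8.0e-04 -1.0e+00] F [-0.6  0.1 -3.3] w 26.5 t 4.45
roll 0.0001
```

Request:
move_arm --motion '[{"xyz": [-0.002, -0.03, 0], "roll": 0, "claw": 0.02}, {"xyz": [-0.005, -0.075, 0], "roll": 0, "claw": 0.02}, {"xyz": [-0.008, -0.12, 0], "roll": 0, "claw": 0.02}, {"xyz": [-0.011, -0.165, 0], "roll": 0, "claw": 0.02}, {"xyz": [-0.014, -0.21, 0], "roll": 0, "claw": 0.02}, {"xyz": [-0.017, -0.255, 0], "roll": 0, "claw": 0.02}, {"xyz": [-0.02, -0.3, 0], "roll": 0, "claw": 0.02}, {"xyz": [-0.023, -0.345, 0], "roll": 0, "claw": 0.02}, {"xyz": [-0.025, -0.368, 0.004], "roll": 0, "claw": 0.02}, {"xyz": [-0.026, -0.378, 0.007], "roll": 0, "claw": 0.02}, {"xyz": [-0.026, -0.378, 0.007], "roll": 0, "claw": 0.02}, {"xyz": [-0.026, -0.378, 0.007], "roll": 0, "claw": 0.02}]'

```text
t: 5.95
position: [590.5, -215.8, 268.6]
tool_rot: [-0.0, 0.077, 0.997, 0.001]
wrist_force: [0.2, 0.9, -2.7]
width: 26.4
```

```bash
python3 -c "
from h import *
f=grab('wrist','w4');delta([540,-200,270],81);import pickle;pickle.dump(f,open('w4.pkl','wb'))
print(proj(f,[508.5,-212,104]))"
```

```text
pos [ 590.6 -215.8  268.8] tool shift m [ 0.0524  0.0079 -0.0012] jaw az 81.15 tilt [-0.e+00  9.e-04 -1.e+00] F [ 0.2  0.3 -2.1] w 26.6 t 6.0
roll 0.0027
(np.float64(261.44867194599226), np.float64(106.60027581386585))
```

View pics/w4.png

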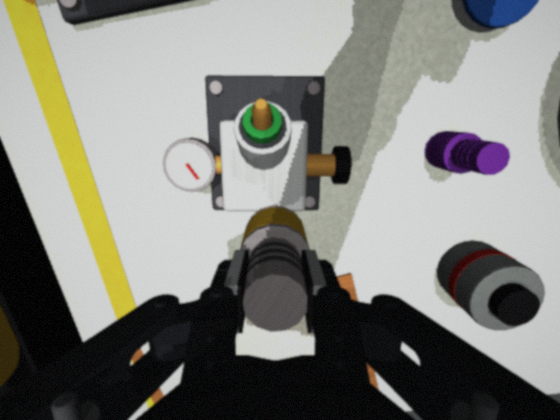

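Wrist view: the nipple tip is near (261,103) and leans straight up in the image, toward the robot. The block edges run square to the image, so the jaw yaw of 81° fits.

```bash
python3 -c "
from h import *
im=cv2.imread('pics/w4.png')[65:165,200:333];cv2.imwrite('pics/w4c.png',cv2.resize(im,None,fx=6,fy=6,interpolation=2))"
```

```text
(no output)
```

View pics/w4c.png

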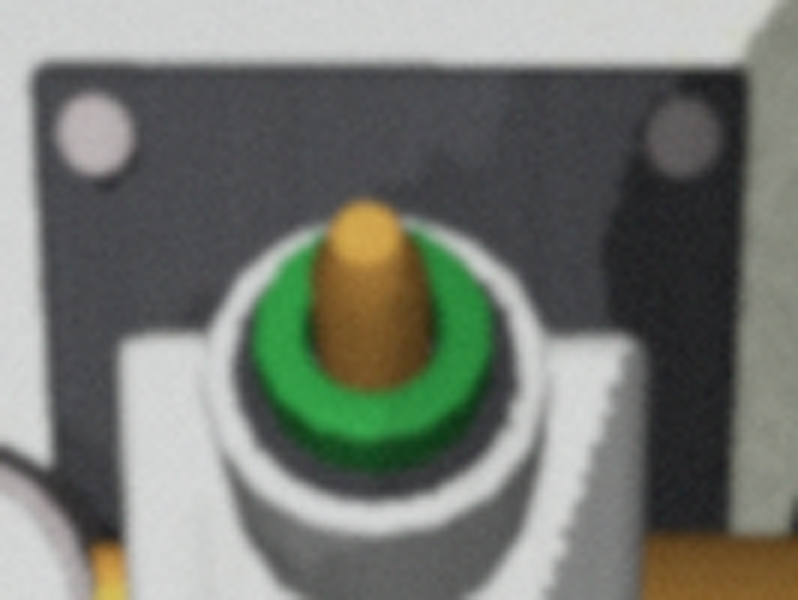

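```bash
python3 -c "
from h import *
import pickle
np.set_printoptions(precision=2,suppress=True)
w=pickle.load(open('w4.pkl','rb'));s=grab('side');t=grab('top')
T=lambda x,y:(345+x/4,175+(y-300)/4); S=lambda x,y:(280+x/4,260+y/4);W=lambda x,y:(200+x/6,65+y/6)
tip=tri([ray(t,*T(152,475)),ray(s,*S(145,115)),ray(w,*W(366,235)),ray(w,*W(366,235))]);sl=tri([ray(t,*T(149,459)),ray(s,*S(168,150)),ray(w,*W(372,335)),ray(w,*W(372,335))])
print(tip,sl);d=tip[0]-sl[0];print(np.linalg.norm(d),d/np.linalg.norm(d))
print('w only h104',plane(w,*W(366,235),104))
bl=[plane(w,*W(*p),12) for p in((95,135),(683,138))];d=bl[1]-bl[0];print(bl,np.degrees(np.arctan2(d[1],d[0])))
for p in((95,135),(683,138)): pass
e=[plane(w,*W(*p),10) for p in((35,68),(748,68))];d=e[1]-e[0];print(np.linalg.norm(d),np.degrees(np.arctan2(d[1],d[0])))
az=np.radians(171);a=np.array([np.sin(.5)*np.cos(az),np.sin(.5)*np.sin(az),np.cos(.5)])
for z in(102,104,106):
  p=plane(w,*W(366,235),z);print(z,p,'tip->side',proj(s,p),S(145,115),'top',proj(t,p),T(152,475),'sl',proj(w,p-22*a),W(372,335),proj(s,p-22*a),proj(t,p-22*a))
"
```

```text
(array([ 507.61, -212.14,  104.64]), [np.float64(1.0709028176072233), np.float64(2.5477148805798615), np.float64(0.7888965599594812), np.float64(0.7888965599594812)]) (array([ 519.44, -215.35,   80.82]), [np.float64(1.1604969697114245), np.float64(2.4535933564078234), np.float64(1.5603688464841017), np.float64(1.5603688464841017)])
26.79242113158508 [-0.44  0.12  0.89]
w only h104 [ 506.8  -212.04  104.  ]
[array([ 480.15, -256.96,   12.  ]), array([ 495.61, -160.66,   12.  ])] 80.87640649971193
117.82452280026901 81.15213322448551
102 [ 506.71 -212.11  102.  ] tip->side (np.float64(314.38250891609755), np.float64(289.8734417114581)) (316.25, 288.75) top (np.float64(382.9733876216774), np.float64(218.87208425647646)) (383.0, 218.75) sl (np.float64(262.1335810055746), np.float64(119.09811218501686)) (262.0, 120.83333333333334) (np.float64(319.3472283945957), np.float64(296.2402755399813)) (np.float64(381.39007695646694), np.float64(215.54773109125992))
104 [ 506.8  -212.04  104.  ] tip->side (np.float64(314.4594027942093), np.float64(289.0967638498358)) (316.25, 288.75) top (np.float64(383.1676430298725), np.float64(218.75872824603454)) (383.0, 218.75) sl (np.float64(262.14240278080564), np.float64(119.21431195864518)) (262.0, 120.83333333333334) (np.float64(319.4293965082172), np.float64(295.48328775499095)) (np.float64(381.57727671213235), np.float64(215.4302032764341))
106 [ 506.89 -211.97  106.  ] tip->side (np.float64(314.5364984639791), np.float64(288.3180477620599)) (316.25, 288.75) top (np.float64(383.36267382931), np.float64(218.64491976295068)) (383.0, 218.75) sl (np.float64(262.1513629389299), np.float64(119.33233450155119)) (262.0, 120.83333333333334) (np.float64(319.5117770660108), np.float64(294.72434279177105)) (np.float64(381.76520840870893), np.float64(215.3122159342143))
```

```bash
python3 -c "
from h import *
import pickle
w=pickle.load(open('w4.pkl','rb'));st=sensors.get_state();p=st['position']
R=rot(st['tool_rot'])
for dx in(-3,0,3):print(dx,proj(w,p+R@[dx,0,40]),proj(w,p+R@[dx,0,81]),proj(w,p+R@[dx,0,122]))
im=cv2.imread('pics/w4.png')[195:345,180:370];cv2.imwrite('pics/w4d.png',cv2.resize(im,None,fx=4,fy=4,interpolation=2))"
```

```text
-3 (np.float64(272.0958520262274), np.float64(311.55298991772236)) (np.float64(272.6357275933212), np.float64(265.71505951298604)) (np.float64(272.9689384961004), np.float64(237.42391410347648))
0 (np.float64(272.07982253575165), np.float64(305.2649307104276)) (np.float64(272.6263186552802), np.float64(260.68486881979464)) (np.float64(272.9627372608758), np.float64(233.2417421027107))
3 (np.float64(272.06357284851435), np.float64(298.890492570717)) (np.float64(272.6168113809335), np.float64(255.60210573561855)) (np.float64(272.95648372378554), np.float64(229.02429722638954))
```

View pics/w4d.png

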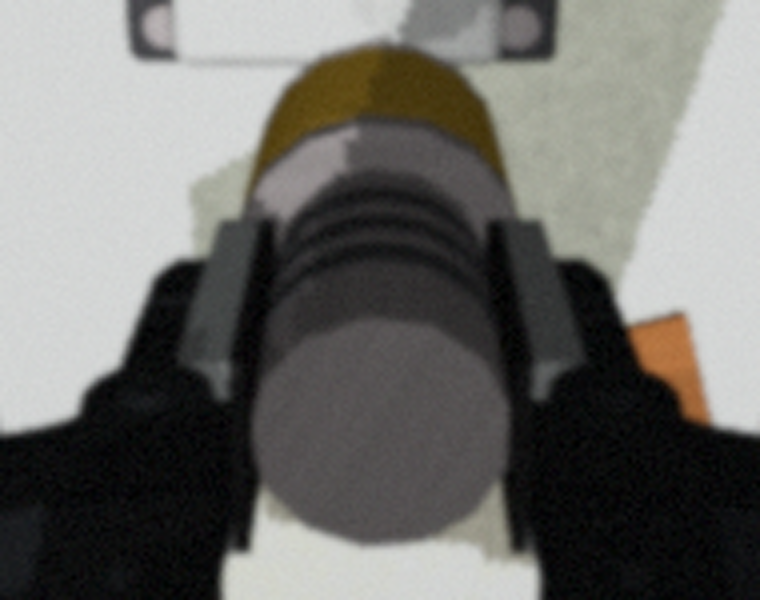

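```bash
python3 -c "
from h import *
delta([510,-213.2,240],81)"
```

```text
pos [ 590.5 -216.3  269. ] tool shift m [ 0.08   -0.0093  0.029 ] jaw az 81.13 tilt [ 3.e-04  5.e-04 -1.e+00] F [-0.3  1.4 -2.7] w 26.7 t 6.1
roll 0.0022
```

Request:
move_arm --motion '[{"xyz": [0.02, -0.002, 0], "roll": 0, "claw": 0.02}, {"xyz": [0.045, -0.005, 0], "roll": 0, "claw": 0.02}, {"xyz": [0.065, -0.008, 0], "roll": 0, "claw": 0.02}, {"xyz": [0.08, -0.009, 0.005], "roll": 0, "claw": 0.02}, {"xyz": [0.08, -0.009, 0.02], "roll": 0, "claw": 0.02}, {"xyz": [0.08, -0.009, 0.029], "roll": 0, "claw": 0.02}, {"xyz": [0.08, -0.009, 0.029], "roll": 0, "claw": 0.02}, {"xyz": [0.08, -0.009, 0.029], "roll": 0, "claw": 0.02}]'

```text
t: 7.1
position: [510.2, -214.1, 239.8]
tool_rot: [0.0, 0.078, 0.997, -0.0]
wrist_force: [-0.4, 0.3, -2.2]
width: 26.6
```

```bash
python3 -c "
from h import *
s=grab('side','s5');t=grab('top','t5');w=grab('wrist','w5');delta([510,-213.2,240],81)
a=cv2.resize(s['pixels'][235:335,260:360],None,fx=4,fy=4,interpolation=2);b=cv2.resize(t['pixels'][165:265,330:430],None,fx=4,fy=4,interpolation=2);cv2.imwrite('pics/z5.png',np.hstack([a,b]))"
```

```text
pos [ 510.1 -214.2  240.2] tool shift m [0.0002 0.001  0.0002] jaw az 81.02 tilt [ 7.e-04 -2.e-04 -1.e+00] F [ 0.6 -1.  -2.5] w 26.5 t 7.25
roll 0.0003
```

View pics/z5.png

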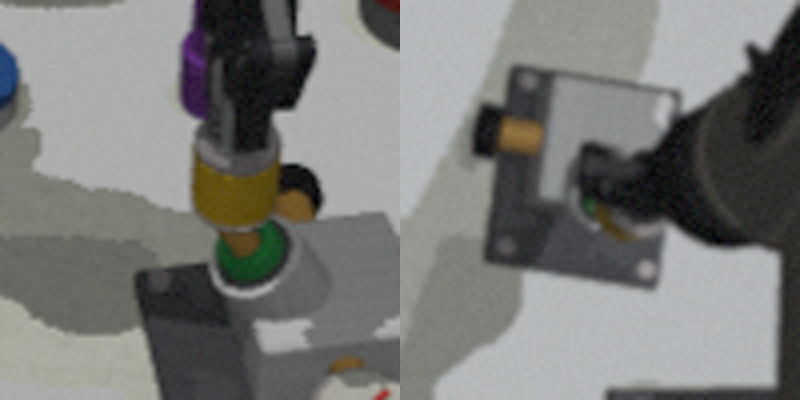

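View pics/w5.png

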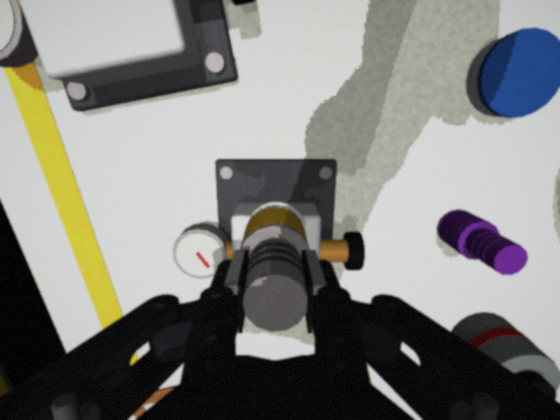

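Request:
move_arm --motion '[{"xyz": [0.001, 0.001, 0.005], "roll": 0, "claw": 0.02}, {"xyz": [0.001, 0.001, 0.01], "roll": 0, "claw": 0.02}, {"xyz": [0.001, 0.001, 0.015], "roll": 0, "claw": 0.02}, {"xyz": [0.001, 0.001, 0.018], "roll": 0, "claw": 0.02}, {"xyz": [0.001, 0.001, 0.018], "roll": 0, "claw": 0.02}]'

```text
t: 7.88
position: [509.0, -213.0, 221.7]
tool_rot: [0.0, 0.078, 0.997, -0.0]
wrist_force: [0.0, -0.5, -3.5]
width: 26.5
```

```bash
cat > look.py <<'E'
from h import *
import sys
s=grab('side','s'+sys.argv[1]);delta([509,-213,219],81)
cv2.imwrite('pics/z'+sys.argv[1]+'.png',cv2.resize(s['pixels'][225:315,265:385],None,fx=6,fy=6,interpolation=2))
E
python3 look.py 6
```

```text
pos [ 509.  -213.   221.9] tool shift m [-0.     -0.      0.0029] jaw az 81.02 tilt [ 2.e-04 -0.e+00 -1.e+00] F [ 0.5 -0.5 -2.6] w 27.0 t 7.925
roll 0.0003
```

View pics/z6.png

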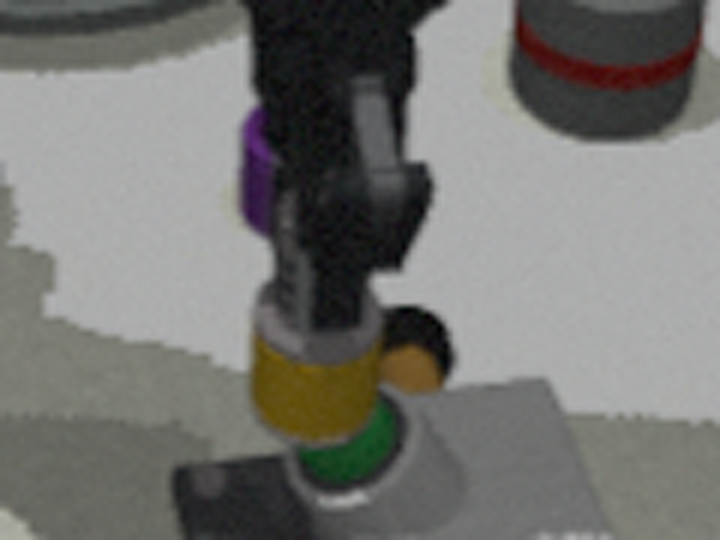

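No contact; the tip is about 5 mm inside the mouth. Now I swing the grasp point along the lean so the nipple tip tilts the coupler within the jaws.

Request:
move_arm --motion '[{"xyz": [0.0, 0, 0.002], "roll": 0, "claw": 0.02}, {"xyz": [0.003, 0, 0.002], "roll": 0, "claw": 0.02}, {"xyz": [0.006, 0, 0.002], "roll": 0, "claw": 0.02}, {"xyz": [0.009, 0, 0.0025], "roll": 0, "claw": 0.02}, {"xyz": [0.012, 0, 0.003], "roll": 0, "claw": 0.02}, {"xyz": [0.012, 0, 0.003], "roll": 0, "claw": 0.02}]'

```text
t: 8.68
position: [499.6, -211.6, 220.5]
tool_rot: [0.004, 0.078, 0.997, -0.001]
wrist_force: [5.6, -1.0, 0.5]
width: 26.8
```

```bash
python3 look.py 7
```

```text
pos [ 499.6 -211.6  220.5] tool shift m [-0.0095  0.0001  0.0016] jaw az 81.04 tilt [ 0.007  -0.0019 -1.    ] F [ 6.3 -0.7  0.2] w 26.6 t 8.725
roll 0.0006
```

View pics/z7.png

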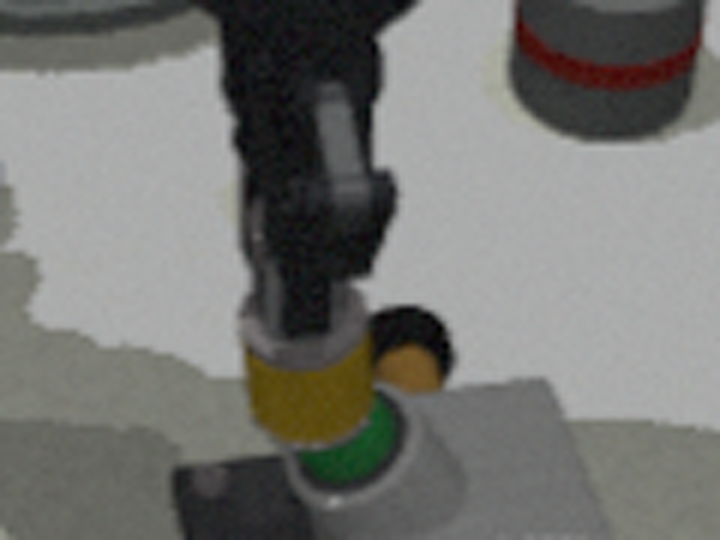

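Contact force is about 6 N and the coupler is starting to turn. Continue.

Request:
move_arm --motion '[{"xyz": [0.003, 0, 0.0005], "roll": 0, "claw": 0.02}, {"xyz": [0.006, 0, 0.001], "roll": 0, "claw": 0.02}, {"xyz": [0.009, 0, 0.002], "roll": 0, "claw": 0.02}, {"xyz": [0.012, 0, 0.003], "roll": 0, "claw": 0.02}, {"xyz": [0.012, 0, 0.003], "roll": 0, "claw": 0.02}]'

```text
t: 9.35
position: [488.2, -209.9, 217.7]
tool_rot: [0.004, 0.078, 0.997, -0.001]
wrist_force: [6.3, -1.9, -0.1]
width: 26.6
```

```bash
python3 look.py 8
```

```text
pos [ 488.2 -209.8  217.7] tool shift m [-0.0211  0.0001 -0.0011] jaw az 81.04 tilt [ 0.008  -0.0023 -1.    ] F [ 6.9 -1.3  1.1] w 26.6 t 9.4
roll 0.0007
```

View pics/z8.png

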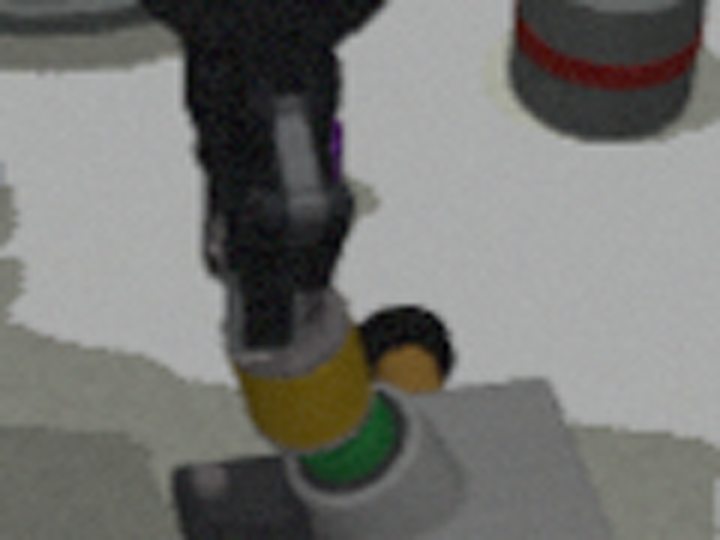

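Request:
move_arm --motion '[{"xyz": [0.003, 0, 0.001], "roll": 0, "claw": 0.02}, {"xyz": [0.006, 0, 0.0025], "roll": 0, "claw": 0.02}, {"xyz": [0.009, 0, 0.004], "roll": 0, "claw": 0.02}, {"xyz": [0.012, 0, 0.006], "roll": 0, "claw": 0.02}, {"xyz": [0.012, 0, 0.006], "roll": 0, "claw": 0.02}]'

```text
t: 10.02
position: [476.0, -208.0, 211.5]
tool_rot: [0.004, 0.078, 0.997, -0.001]
wrist_force: [6.4, -1.6, -1.0]
width: 26.6
```

```bash
python3 look.py 9
```

```text
pos [ 476.1 -208.   211.6] tool shift m [-0.0333  0.0002 -0.0072] jaw az 81.03 tilt [ 0.0074 -0.0021 -1.    ] F [ 5.7 -0.8  0.6] w 26.7 t 10.075
roll 0.0004
```

View pics/z9.png

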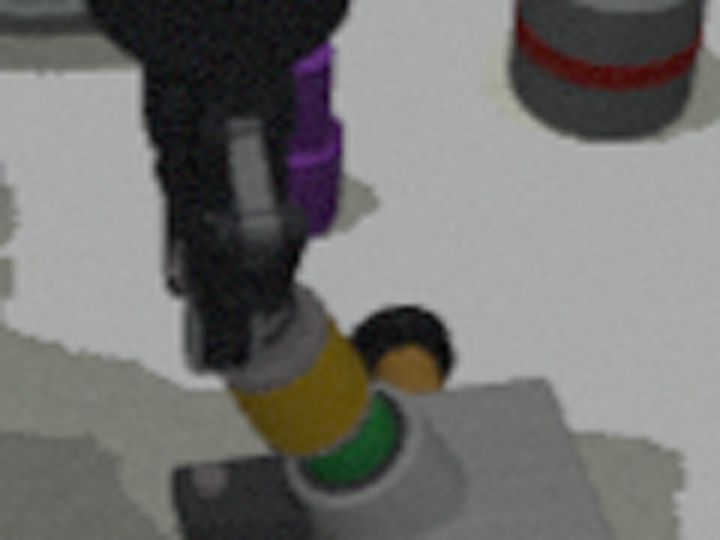

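Tilt now looks close to the boss axis (estimated 0.45 rad). Start pushing along the nipple axis.

Request:
move_arm --motion '[{"xyz": [-0.0012, 0, 0.0022], "roll": 0, "claw": 0.02}, {"xyz": [-0.0024, 0, 0.0044], "roll": 0, "claw": 0.02}, {"xyz": [-0.0036, 0, 0.0066], "roll": 0, "claw": 0.02}, {"xyz": [-0.0048, 0, 0.0088], "roll": 0, "claw": 0.02}, {"xyz": [-0.0058, 0, 0.0105], "roll": 0, "claw": 0.02}, {"xyz": [-0.0058, 0, 0.0105], "roll": 0, "claw": 0.02}]'

```text
t: 10.82
position: [480.3, -208.6, 201.0]
tool_rot: [0.002, 0.078, 0.997, -0.0]
wrist_force: [1.7, 0.1, 10.2]
width: 26.5
```

```bash
python3 look.py 10
```

```text
pos [ 480.3 -208.6  201. ] tool shift m [-0.0291  0.0001 -0.0179] jaw az 81.01 tilt [ 3.6e-03 -6.0e-04 -1.0e+00] F [ 1.4  1.1 10.4] w 26.6 t 10.875
roll 0.0002
```

View pics/z10.png

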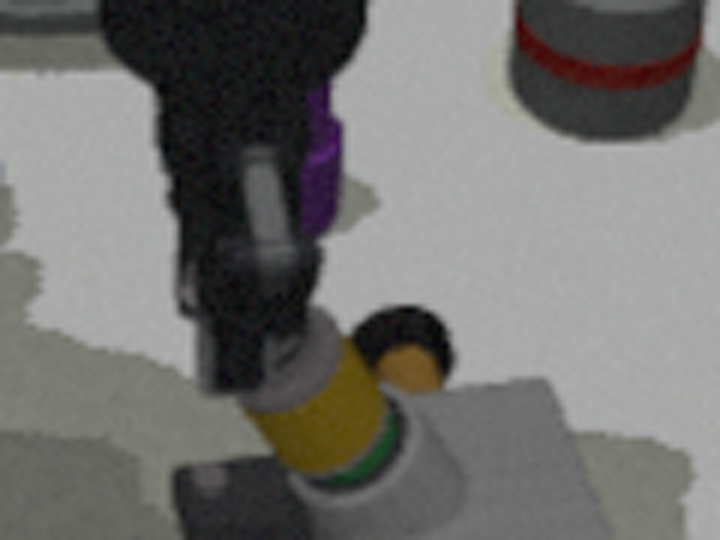

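The coupler is on the nipple with a slight over-tilt: the grasp point sits about 3 mm off the nipple axis. I'll move it back across the axis while pushing.

Request:
move_arm --motion '[{"xyz": [-0.0015, 0, 0.0], "roll": 0, "claw": 0.02}, {"xyz": [-0.003, 0, 0.0005], "roll": 0, "claw": 0.02}, {"xyz": [-0.005, 0, 0.002], "roll": 0, "claw": 0.02}, {"xyz": [-0.005, 0, 0.002], "roll": 0, "claw": 0.02}]'

```text
t: 11.38
position: [483.4, -209.1, 198.0]
tool_rot: [-0.0, 0.078, 0.997, 0.0]
wrist_force: [-1.0, 0.8, 9.2]
width: 26.4
```

```bash
python3 look.py 11; python3 -c "
from h import *
f=grab('top','t11');cv2.imwrite('pics/t11c.png',cv2.resize(f['pixels'][165:265,330:430],None,fx=5,fy=5,interpolation=2));w=grab('wrist','w11')"
```

```text
pos [ 483.4 -209.1  198. ] tool shift m [-0.0259  0.0002 -0.021 ] jaw az 80.99 tilt [-8.e-04  5.e-04 -1.e+00] F [-2.1  0.7  9.4] w 26.8 t 11.425
roll -0.0002
```

View pics/z11.png

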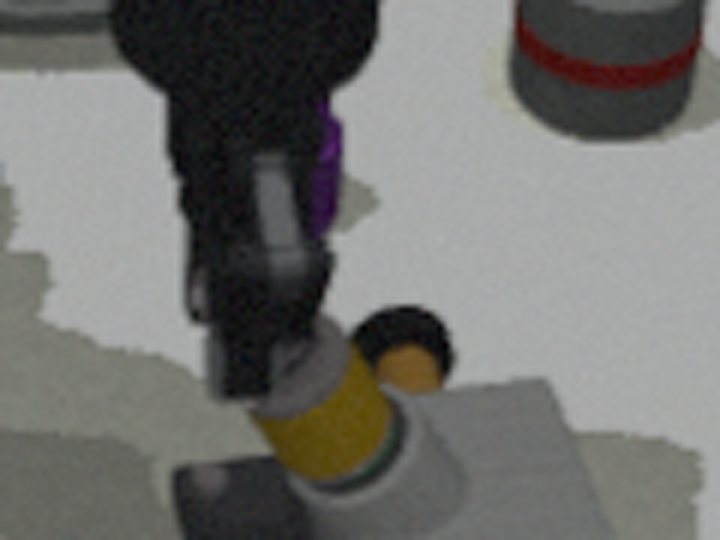

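View pics/w11.png

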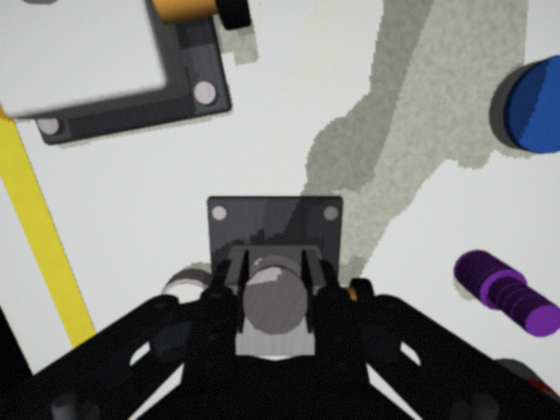

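Request:
move_arm --motion '[{"xyz": [-0.0013, 0, 0.0016], "roll": 0, "claw": 0.02}, {"xyz": [-0.0026, 0, 0.0032], "roll": 0, "claw": 0.02}, {"xyz": [-0.0038, 0, 0.0048], "roll": 0, "claw": 0.02}, {"xyz": [-0.0038, 0, 0.0048], "roll": 0, "claw": 0.02}]'

```text
t: 12.02
position: [484.7, -209.5, 193.9]
tool_rot: [-0.003, 0.079, 0.997, 0.001]
wrist_force: [-13.9, 4.7, 27.1]
width: 26.4
```

```bash
python3 look.py 12
```

```text
pos [ 484.7 -209.5  193.9] tool shift m [-0.0244  0.0004 -0.0253] jaw az 80.96 tilt [-0.0059  0.0026 -1.    ] F [-14.4   4.   27. ] w 26.8 t 12.075
roll -0.0008
```

View pics/z12.png

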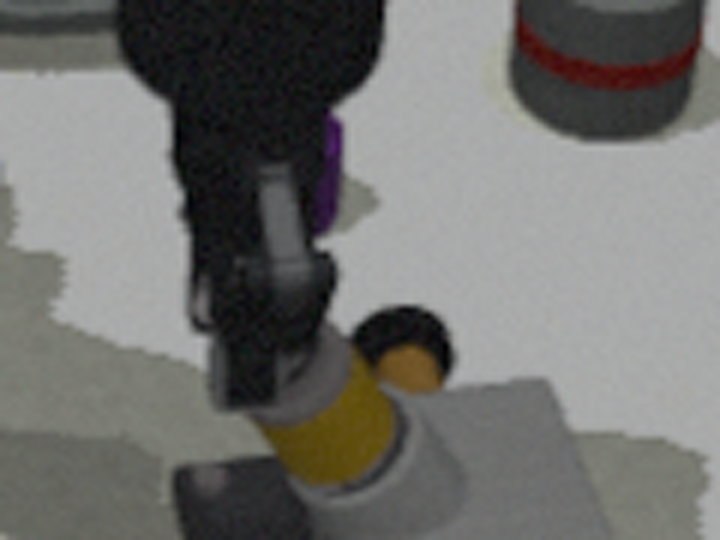

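```bash
python3 -c "
from h import *
fs=[grab('side')['pixels'].astype(float) for _ in range(6)]
m=np.clip(np.mean(fs,0),0,255).astype(np.uint8);np.save('m.npy',m)
z=cv2.resize(m[270:315,295:350],None,fx=14,fy=13,interpolation=2)
cv2.imwrite('pics/z13.png',cv2.convertScaleAbs(z,alpha=1.4));delta([0,0,0])
"
```

```text
pos [ 484.7 -209.4  193.9] tool shift m [0.5104 0.1303 0.1973] jaw az 80.96 tilt [-0.0058  0.0026 -1.    ] F [-13.6   3.3  26.3] w 26.7 t 12.375
```

View pics/z13.png

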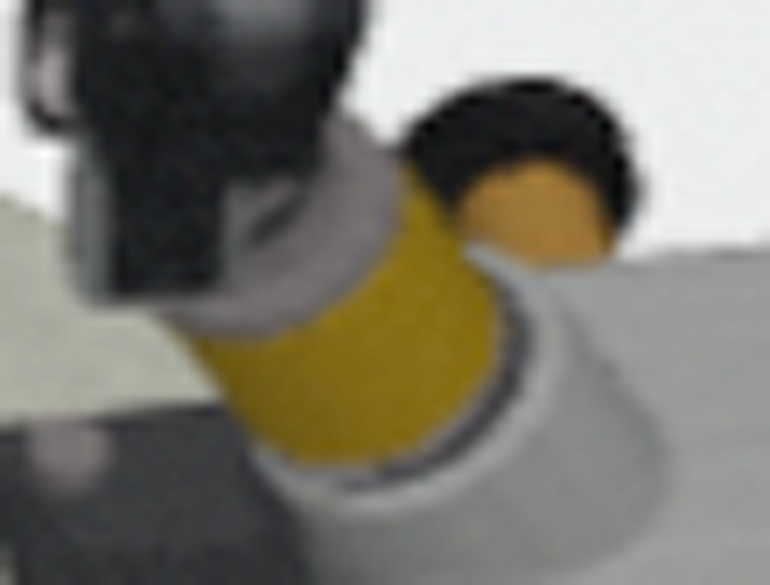

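```bash
python3 -c "
from h import *
f=grab('side');st=sensors.get_state();print(st['ft_torque'],st['wrist_force'])
az=np.radians(171)
for th in(.4,.45,.5,.55,.6):
  a=np.array([np.sin(th)*np.cos(az),np.sin(th)*np.sin(az),np.cos(th)]);a5=np.array([np.sin(.5)*np.cos(az),np.sin(.5)*np.sin(az),np.cos(.5)])
  m=np.array([507,-212.5,104.5])-31*a5
  p=np.array(proj(f,m));q=np.array(proj(f,m+41*a));print(th,((p-[295,270])*[14,13]).round(),((q-[295,270])*[14,13]).round(),np.degrees(np.arctan2((p-q)[1],(p-q)[0])))
m=np.load('m.npy');hsv=cv2.cvtColor(m,cv2.COLOR_BGR2HSV);k=cv2.inRange(hsv,(18,120,40),(32,255,255));k[:270]=0;k[315:]=0;k[:,:300]=0;k[:,335:]=0
for y in range(270,315):
  xs=np.where(k[y])[0]
  if len(xs):print(y,xs.min(),xs.max(),end='; ')
"
```

```text
[0.90202925 2.34255762 0.06602463] [-14.2717613    3.89271147  26.77729295]
0.4 [373. 364.] [270. 197.] 60.35143932580566
0.45 [373. 364.] [257. 203.] 56.191364747117724
0.5 [373. 364.] [243. 209.] 52.129080153940095
0.55 [373. 364.] [230. 216.] 48.18089565633653
0.6 [373. 364.] [217. 222.] 44.35902158722208
282 333 334; 283 324 334; 284 324 334; 285 324 334; 286 324 334; 287 324 334; 288 323 334; 289 323 334; 290 322 328; 291 321 329; 292 320 329; 293 319 329; 294 318 329; 295 316 329; 296 309 329; 297 309 329; 298 310 329; 299 311 328; 300 311 328; 301 312 327; 302 312 326; 303 313 324; 304 315 323; 305 317 320;
```

```bash
cat > ang.py <<'E'
from h import *
from scipy.ndimage import map_coordinates
def ang(n=8):
    fs=[grab('side')['pixels'].astype(float) for _ in range(n)];m=np.mean(fs,0);g=m[:,:,0]  # blue channel: yellow dark
    d=np.array([np.cos(np.radians(52)),np.sin(np.radians(52))]);nrm=np.array([-d[1],d[0]])
    out=[]
    for name,p0,L,sg in(('left',(308.7,296.5),6,1),('right',(326.6,287),6,-1)):
        pts=[]
        for t in np.linspace(0,L,13):
            c=np.array(p0)+d*t;s=np.linspace(-3,3,61)
            xy=c[:,None]+np.outer(nrm,s);v=map_coordinates(g,[xy[1],xy[0]],order=1)
            dv=np.abs(np.gradient(cv2.GaussianBlur(v[None],(0,0),5)[0]));i=dv.argmax();pts.append(xy[:,i])
        pts=np.array(pts);vx,vy,x,y=cv2.fitLine(pts.astype(np.float32),cv2.DIST_HUBER,0,.01,.01).ravel()
        r=np.abs((pts-[x,y])@[-vy,vx]);print(name,np.degrees(np.arctan2(vy,vx)),pts[0],pts[-1],'res',r.max())
    return m
E
python3 -c "
from ang import *
ang();f=optics.grab_frame('side')
# predicted silhouettes for tilt values
az=np.radians(171);C=f['world_from_camera'][:3,3]
a5=np.array([np.sin(.5)*np.cos(az),np.sin(.5)*np.sin(az),np.cos(.5)]);M=np.array([507,-212.5,104.5])-31*a5
for th in(.4,.45,.5,.55):
  a=np.array([np.sin(th)*np.cos(az),np.sin(th)*np.sin(az),np.cos(th)])
  v=C-M;v-=a*(v@a);v/=np.linalg.norm(v);w=np.cross(a,v)
  for sg in(1,-1):
    p=np.array(proj(f,M+10*a+20*sg*w));q=np.array(proj(f,M+35*a+20*sg*w));e=p-q;print(th,sg,np.degrees(np.arctan2(e[1],e[0])).round(1),p.round(1),q.round(1))
"
```

```text
left 52.835903 [308.22719355 296.86939689] [311.76356025 301.7205937 ] res 0.23091408028213453
right 50.54746 [326.67880108 286.93843385] [330.451571   291.60493223] res 0.44955950777932796
0.4 1 61.5 [329.  289.7] [324.7 281.8]
0.4 -1 59.2 [310.8 300.2] [306.2 292.4]
0.45 1 57.3 [328.3 289.2] [323.4 281.5]
0.45 -1 55.0 [311.  300.9] [305.7 293.5]
0.5 1 53.2 [327.6 288.7] [322.1 281.3]
0.5 -1 51.0 [311.2 301.7] [305.4 294.5]
0.55 1 49.3 [326.9 288.2] [320.8 281.1]
0.55 -1 47.1 [311.4 302.4] [305.  295.5]
```

Request:
move_arm --motion '[{"xyz": [0.0003, 0, -0.0005], "roll": 0, "claw": 0.02}, {"xyz": [0.0003, 0, -0.0005], "roll": 0, "claw": 0.02}, {"xyz": [0.0003, 0, -0.0005], "roll": 0, "claw": 0.02}, {"xyz": [0.0003, 0, -0.0005], "roll": 0, "claw": 0.02}]'

```text
t: 13.38
position: [484.7, -209.4, 194.0]
tool_rot: [-0.003, 0.079, 0.997, 0.001]
wrist_force: [-11.3, 3.7, 20.4]
width: 26.3
```

```bash
python3 -c "
from ang import *
m=ang();delta([0,0,0])
cv2.imwrite('pics/z14.png',cv2.convertScaleAbs(cv2.resize(m[270:315,295:350],None,fx=14,fy=13,interpolation=2),alpha=1.4))
grab('side','s14');delta([0,0,0])"
```

```text
left 53.025627 [308.30599462 296.80783074] [311.76356025 301.7205937 ] res 0.18165498154353746
right 50.961403 [327.07280645 286.63060311] [330.451571   291.60493223] res 0.7787863972444229
pos [ 484.7 -209.4  194. ] tool shift m [0.5104 0.1304 0.1971] jaw az 80.97 tilt [-0.0053  0.0023 -1.    ] F [-11.4   3.3  20.3] w 26.6 t 13.775
pos [ 484.7 -209.4  194. ] tool shift m [0.5105 0.1304 0.197 ] jaw az 80.97 tilt [-0.0052  0.0022 -1.    ] F [-11.9   3.2  21.7] w 26.6 t 13.825
```

View pics/z14.png

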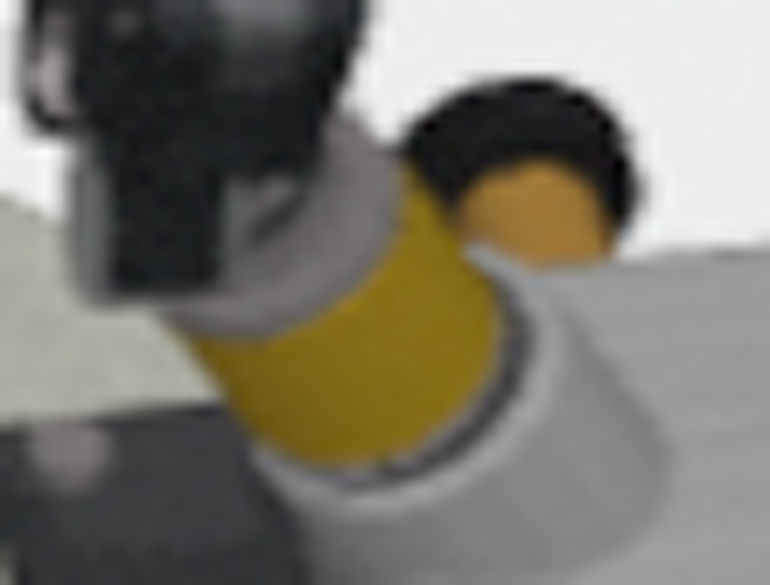

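View pics/s14.png

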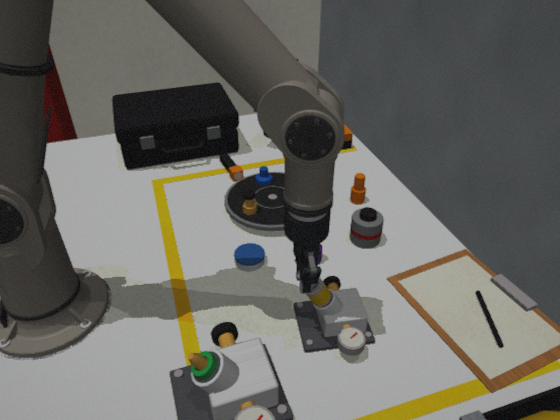

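```bash
python3 -c "
from h import *
f=grab('side');m=f['pixels'].copy()
az=np.radians(171);C=f['world_from_camera'][:3,3]
a=np.array([np.sin(.5)*np.cos(az),np.sin(.5)*np.sin(az),np.cos(.5)]);N=np.array([507,-212.5,104.5])
v=C-N;v-=a*(v@a);v/=np.linalg.norm(v)
w=np.cross(a,v)
Z=lambda p:((np.array(proj(f,p))-[295,270])*[14,13]).round()
for nm,s,r in(('boss outer',-34,24),('rim stop',-31,20),('rim 4mm higher',-27,20),('boss ctr',-34,0)):
  print(nm,Z(N+s*a+r*v),'sides',Z(N+s*a+r*w),Z(N+s*a-r*w))
z=cv2.resize(np.mean([grab('side')['pixels'].astype(float) for _ in range(4)],0)[270:315,295:350],None,fx=14,fy=13,interpolation=2)
z=cv2.convertScaleAbs(z,alpha=1.4)
for s,r,c in((-34,24,(0,0,255)),(-31,20,(255,0,0)),(-27,20,(0,255,0))):
  P=np.array([Z(N+s*a+r*(np.cos(t)*v+np.sin(t)*w)) for t in np.linspace(-1.6,1.6,40)]).astype(int);cv2.polylines(z,[P],False,c,1)
cv2.imwrite('pics/z15.png',z)"
```

```text
boss outer [465. 474.] sides [519. 275.] [245. 476.]
rim stop [441. 446.] sides [487. 280.] [258. 448.]
rim 4mm higher [429. 431.] sides [475. 265.] [246. 434.]
boss ctr [382. 375.] sides [382. 375.] [382. 375.]
```

View pics/z15.png

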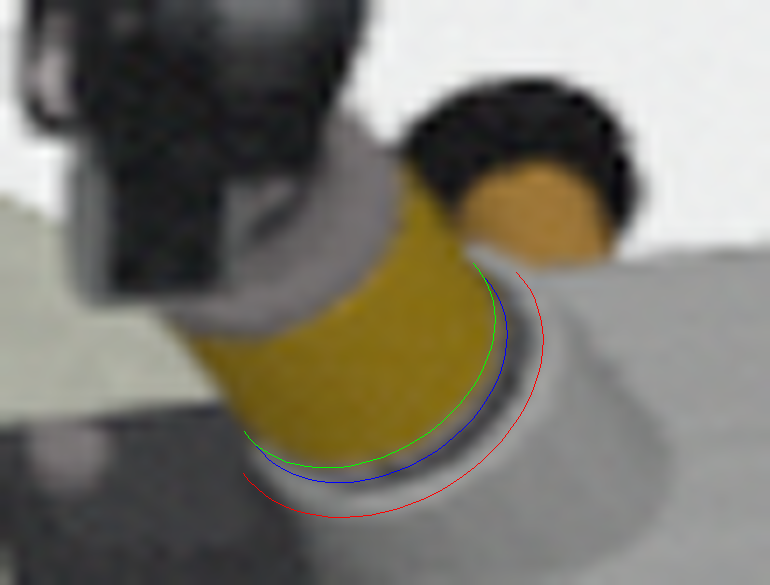

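```bash
python3 -c "
from h import *
delta([0,0,0]);print(env.hand_in());delta([0,0,0])"
```

```text
pos [ 484.7 -209.4  194. ] tool shift m [0.5105 0.1304 0.197 ] jaw az 80.97 tilt [-0.0053  0.0022 -1.    ] F [-11.7   3.1  21.1] w 26.5 t 14.075
the job is handed in; nothing more can be done
None
the job is handed in; nothing more can be done
```

The coupler is pressed home on the small block's nipple and still held there. I handed the job in at about 14 s, and no verdict is reported.

I gripped the coupler by the neck and lifted it off the turntable. The tool cannot tilt, so I caught the nipple tip in the mouth and swung the grasp point along the lean. That turned the coupler about 0.5 rad in the jaws. I then pushed along the nipple axis until the sleeve reached its stop.

**Last checks:**
- **At the stop:** the push is about 25 N along the nipple axis and steady. Backing off about 0.6 mm moved the tool only about 0.1 mm while the force dropped about 7 N, so it is pressing on something rigid.
- **Sleeve and rim:** no green is visible, and the mouth rim lines up with its expected outline 3 mm above the boss.
- **Squareness:** the two barrel edges give about 0.48 and 0.53 rad in the side view, against a target of 0.5. The right edge is a noisy fit.
- **Other parts:** in the last full picture the plug and adapter are standing, and the tin, canister and torch are where they were.

**Disagreement:** going by the tool position alone, the coupler is about 5 mm short of full depth. I put this down to the coupler sliding up a little in the grip and to camera and height error. The force and picture checks both point to it being fully down.

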